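# Free the tray of the dead blue reader with its release pin

### The arm

A 6-joint arm with a two-finger parallel gripper is mounted at the origin on a cart in front of the work surface, level with it; the furniture and walls round the work are solid. World frame = base frame: x ahead of the robot, y to its left, z up, the work surface at z = 0. Lengths are in mm, angles in degrees, forces in N, time in s.
With the tool pointing down it reaches from about 325 to 925 mm from the base axis. Payload 3.1 kg.
Tool frame: the origin (TCP) lies at the very end of the fingers, on their centre line; the grasp point (between the pads) lies grasp_offset behind it (grasp_offset is the distance from the TCP to the grasp point, in mm); z points along the fingers, x is the direction in which the jaws open and shut, and the axes are right-handed (so a half turn about z gives the same grasp; the last joint's range is limited). The gripper opens to 85 mm and grips with 20 to 120 N. Pads are 22 mm wide; open, the fingers measure 114 mm over their backs; the gripper's body (76 mm by 85 mm) begins 54 mm behind the grasp point. The pads swing forward as they close: fully open they stand 13 mm farther back than shut.
Start: joints at [67.884, 12.427, 92.441, -0, 75.132, -6.429], TCP at [168.976, 601.736, 193.8] pointing down, gripper open.
Joint ranges: [-157.48, 157.48], [-44.54, 120.13], [17.64, 146.25], [-64.5, 244.5], [7.68, 150.69], [-147.95, 147.95]. Speed limits (degrees/s): [159.86, 159.86, 180, 180, 180, 180].

### API

Orientations are given as [roll, pitch, yaw] about the fixed x, y, z axes, in that order (R = Rz(yaw) Ry(pitch) Rx(roll)).
In Python, from station import * gives the robot as it stands. Calls block until the motion is done:
- goto(position, orientation): joint-space move of the TCP to a pose.
- move_l(position, attitude=None, speed=150): straight line of the TCP; attitude=None keeps the orientation; speed is the mean speed in mm/s.
- move_j(angles): joint-space move.
- grip(opening, squeeze=None): finger opening in mm; squeeze is the grip in N (None keeps the last); returns when the fingers have stopped.
- wait(seconds).
- solve_ik(position, orientation): joint angles nearest the present ones, or None.
- get_obs(): the state.
- get_image(name): name is "scene" or "top" or "wrist"; returns the picture (480x640x3 uint8, red, green, blue); there is no depth.
- get_calibration(name): a dict with "fx", "fy", "cx", "cy" (pixels), "R" (3x3) and "t" (3): a world point X has camera coordinates R X + t; the wrist camera has in their place "mount" (4x4, takes a point from camera to tool coordinates, whose origin is the TCP and whose axes are the tool frame's). Camera axes: x right, y down, z forward; pixel columns grow to the right and rows downward; lengths in mm; the calibration is good to about 2 mm. A picture is of the moment at which its call begins: read the wrist's pose just before it. get_calibration takes no time and is no camera call.
A pose or a line that the arm cannot do raises Unreachable and nothing moves.
- sign_off(): hands the job in, once; it reports no verdict.
Trained networks look in the newest picture that a camera, given by its name, has taken for a name from the list of things; names that differ only in an ending like _2 or _b are one class to them, and where a whole thing is asked for, a point or a joint stands for the part that bears it (a point fixed in the world has none). Each returns a list of dicts, best first, with "score" (0 to 1); they miss things now and then, are a little off and sometimes report something else, mostly with a low value. They report only what shows in the picture. A call takes as long as a camera call. They do not tell look-alikes from the thing itself.
- spot_in(name, camera): "extent" ([centre column, centre row, width, height] in pixels, round what is visible of it).
- regions_of(name, camera): "region" (480x640 bool, what is visible of it) and "extent" ([centre column, centre row, width, height] in pixels, round what is visible of it).
The state is a dict: "t": time; "joint_pos": joint angles; "qvel": joint speeds; "effort": joint torques, N m; "tcp_pos": TCP position; "ee_rot": TCP orientation; "wrist_force": force on the tool from outside, world axes, zero at the start; "moment": the same for the moment, N m; "grip_width": finger opening in mm.
Only numpy, scipy, OpenCV 4.12 (cv2) and the standard library are available. Lean on these libraries where they do the work, as an engineer would, in place of code of your own. Each camera call takes 0.05 s, during which the arm holds its last target. There are 200 camera calls.

### The job

The reader with the blue tray front has lost power with its tray locked in. Take the green release pin out of its stand, push it down through the small blue-ringed access hole on top of that reader until the hidden spring latch lets the tray spring out, then put the pin upright back into its stand. Leave the orange reader's tray shut.

Things in the scene. Friction and masses are not known exactly. Their poses are not given: they have to be found in the camera images.
- release_pin: Green release pin, upright in its stand, about 0.1 kg. Steel shank, 8 mm thick with round end, points down 48 mm from a round flange (44 mm wide, 5 mm thick); a round handle 20 mm thick rises above the flange, its top 55 mm over the flange's underside. Origin: on the axis at the flange's underside; z up the handle. Grip the handle from above, any yaw.
- pin_tip (a point): The lower end of the release pin's shank, on its axis, 48 mm below the flange's underside.
- pin_stand: Grey block, 66 x 66 x 60 mm, fixed on the worktop, with a vertical hole 24 mm in diameter and 54 mm deep in the middle of its top. The pin hangs in it, its flange resting on the block's top, 60 mm above the worktop. Origin: centre of the underside; z up.
- blue_hole (a point): Centre of the mouth of the blue-ringed access hole, level with the top of the reader to be opened (white housing, blue tray front, 176 mm deep, 100 wide, 85 high, fixed; hole 64 mm behind its centre). Vertical hole, 24 mm wide, through a 6 mm top. The hidden latch, a sprung pad 38 mm wide, lies 32 mm below the mouth, centred. x points to the housing's back.
- blue_tray (a joint): How far the blue-fronted tray has come out, m: 0 locked, 0.06 sprung fully out to the front (-x of blue_hole). Its latch pad lets go after about 7 mm of travel at 3 to 5 N; it is 16 mm down (under 5 N) when the pin's flange rests on the housing's top. The tray then comes out by itself in about a second.
- orange_hole (a point): The same point on the second, otherwise equal reader, with orange tray front and orange ring: not to be used.
- orange_tray (a joint): How far the orange-fronted tray has come out, m: 0 locked in; it must stay so.
Not all that is in view belongs to the job. Of the things that look like the release_pin, the smallest one is meant.

How it is judged:
By the outcome, as a careful person would: the job done as asked, in the order asked, and still so for the second after the job is handed in, with the robot touching nothing.
It also fails if it takes over 43 s, if anything falls off the work surface, if the arm or the gripper's body presses on something with over 40 N, if the wrist force passes 120 N, or if a joint passes its speed limit or range.

## Working session

There is one attempt and no reset: what is moved stays moved. The work goes in short steps, each a Python script; the robot and the scene stay as the last script left them, time stands still between calls to the robot, and variables do not carry over. Pictures are saved under pics/ and viewed, about 8 in all and at most 12, crops included, and the job is handed in when it is done.

```bash
mkdir -p pics; python3 - <<'E'
from station import *
import cv2,numpy as np
for c in ("scene","top"):
    im=get_image(c); cv2.imwrite(f"pics/{c}0.png",im[:,:,::-1])
    for n in ("release_pin","pin_stand","blue_hole","blue_tray","orange_tray"):
        try: print(c,n,[(round(d["score"],2),np.round(d["extent"]).tolist()) for d in spot_in(n,c)])
        except Exception as e: print(c,n,e)
    k=get_calibration(c); R=np.array(k["R"]);print(c,k["fx"],k["cx"],k["cy"],"campos",-R.T@np.array(k["t"]),R.round(3).tolist())
print(get_calibration("wrist")); o=get_obs(); print(o); 
try: print(grasp_offset)
except Exception as e: print(e)
E
```

```text
scene release_pin [(0.95, [375.0, 247.0, 31.0, 56.0]), (0.93, [352.0, 289.0, 26.0, 35.0])]
scene pin_stand [(0.7, [352.0, 310.0, 38.0, 50.0])]
scene blue_hole [(0.83, [260.0, 199.0, 97.0, 85.0])]
scene blue_tray [(0.7, [224.0, 222.0, 21.0, 29.0])]
scene orange_tray [(0.88, [266.0, 264.0, 22.0, 33.0]), (0.54, [257.0, 200.0, 95.0, 84.0])]
scene 590.1101068742436 316.68091758001066 242.66717767175885 campos [  16.37244173 -717.63094478  869.49951692] [[0.823, -0.568, -0.018], [-0.41, -0.573, -0.71], [0.392, 0.592, -0.704]]
top release_pin [(0.9, [361.0, 212.0, 29.0, 27.0]), (0.68, [402.0, 269.0, 20.0, 26.0]), (0.56, [460.0, 294.0, 35.0, 38.0])]
top pin_stand []
top blue_hole [(0.97, [214.0, 267.0, 66.0, 103.0])]
top blue_tray [(0.46, [218.0, 314.0, 18.0, 3.0])]
top orange_tray [(0.68, [300.0, 312.0, 20.0, 9.0])]
top 516.4657687881434 325.1653299985272 238.95354042079256 campos [ 415.12707291  -80.69577799 1018.60134797] [[0.004, -0.999, -0.032], [-0.996, -0.002, -0.085], [0.085, 0.032, -0.996]]
{'fx': 429.36012517719234, 'fy': 429.36012517719234, 'cx': 310.7726566968987, 'cy': 241.82912
[... 338 characters left out ...]
     1.00000000e+00]])}
{'t': 0.6, 'joint_pos': array([ 6.78821578e+01,  1.24252509e+01,  9.24408666e+01, -4.97624633e-04,
        7.51321120e+01, -6.42657492e+00]), 'qvel': array([-0.01880314, -0.11376506,  0.02440549, -0.03596254,  0.07117311,
       -0.07554801]), 'effort': array([ 4.65710048e-05, -3.96592391e+01, -3.04026854e+01, -1.75257233e-04,
        1.28022559e-03, -8.87330529e-07]), 'tcp_pos': array([168.99960988, 601.73337064, 193.82545794]), 'ee_rot': array([ 1.79999324e+02, -1.70564159e-03,  7.43088604e+01]), 'wrist_force': array([ 0.6569829 , -0.37501972, -0.36474873]), 'moment': array([-0.0348121 , -0.01343333,  0.00323367]), 'grip_width': 85.49737132438078}
18.700000000000003
```

View pics/scene0.png

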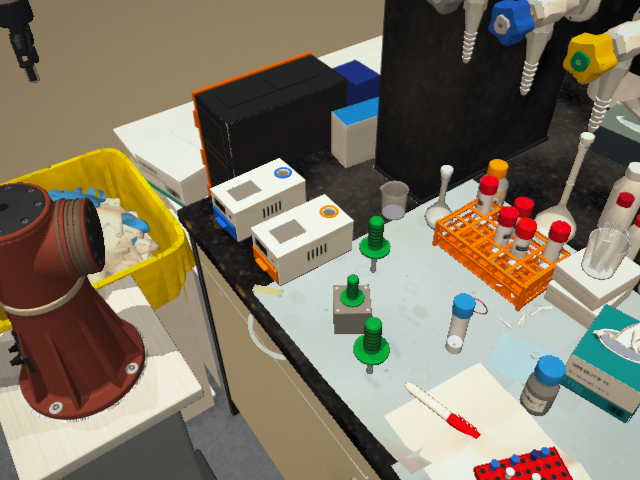

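View pics/top0.png

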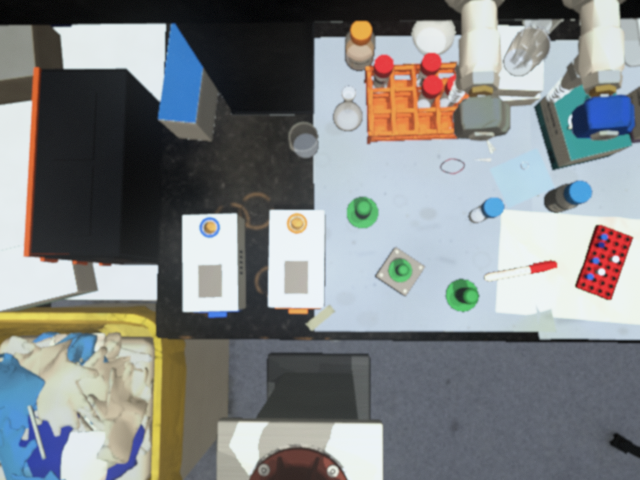

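The scene picture shows the blue reader at the rear left (ring at 283,172), with the orange one next to it. The small pin is in the grey stand at (352,290), and two bigger look-alikes are at (375,240) and (372,345). In the top picture the blue ring is at (209,227), the orange ring at (297,223) and the stand pin at (401,269). A tall black box stands to the left of the readers.

```bash
cat > h.py <<'E'
from station import *
import cv2,numpy as np
from scipy.spatial.transform import Rotation as Ro
def ray(c,px,o=None):
    k=get_calibration(c); d=np.array([(px[0]-k["cx"])/k["fx"],(px[1]-k["cy"])/k["fy"],1.])
    if c!="wrist":
        R=np.array(k["R"]); return -R.T@np.array(k["t"]),R.T@d
    M=np.array(k["mount"]); W=Ro.from_euler("xyz",o["ee_rot"],degrees=True).as_matrix()
    return W@M[:3,3]+o["tcp_pos"],W@M[:3,:3]@d
def at(c,px,z,o=None):
    p,d=ray(c,px,o); return p+d*(z-p[2])/d[2]
def tri(l):
    A=np.zeros((3,3));b=np.zeros(3)
    for p,d in l:
        P=np.eye(3)-np.outer(d,d)/(d@d);A+=P;b+=P@p
    return np.linalg.solve(A,b)
E
python3 - <<'E'
from h import *
np.set_printoptions(precision=0,suppress=True)
print("bluehole",at("top",(209,227),85),at("scene",(283,172),85))
print("orange",at("top",(297,223),85))
print("pin top",at("top",(402,268),112),at("scene",(352,279),115))
print("stand",at("top",(400,271),60))
print("box near-right-top corner",tri([ray("top",(160,258)),ray("scene",(230,178))]), tri([ray("top",(38,69)),ray("scene",(312,55))]),at("top",(160,258),200))
print("blue box right edge",at("top",(200,138),90))
for p,z in (((401,-80,300)),)[:0]:pass
for r,z in((330,380),(330,300),(380,350)):
    a=np.radians(67.9);print(r,z,solve_ik([r*np.cos(a),r*np.sin(a),z],[180,0,74.3]))
E
```

```text
bluehole [516. 163.  85.] [517. 161.  85.]
orange [524.   1.  85.]
pin top [ 442. -186.  112.] [ 436. -192.  115.]
stand [ 437. -188.   60.]
box near-right-top corner [454. 279.  22.] [793. 457. 148.] [454. 211. 200.]
blue box right edge [681. 182.  90.]
330 380 [ 56. -31. 111.  -0. 100. -19.]
330 300 [ 56. -31. 119.  -0.  92. -19.]
380 350 [ 57. -24. 110.  -0.  95. -17.]
```

```bash
python3 - <<'E'
from h import *
np.set_printoptions(precision=1,suppress=True)
print("corner",tri([ray("top",(155,262)),ray("scene",(228,125))]),tri([ray("top",(28,257)),ray("scene",(195,95))]))
q=solve_ik([184,278,380],[180,0,74.3]); move_j(q)
goto([438,-190,270],[180,0,90])
o=get_obs(); im=get_image("wrist"); cv2.imwrite("pics/w1.png",im[:,:,::-1])
for n in ("release_pin","pin_stand"): print(n,[(round(d["score"],2),np.round(d["extent"]).tolist()) for d in spot_in(n,"wrist")])
print(o["t"],o["tcp_pos"],o["ee_rot"],o["joint_pos"])
E
```

```text
corner [440.9 222.3 200.4] [460.  453.5 152.5]
release_pin [(0.68, [309.0, 197.0, 48.0, 48.0]), (0.66, [384.0, 317.0, 65.0, 82.0]), (0.57, [181.0, 148.0, 81.0, 73.0]), (0.35, [610.0, 210.0, 60.0, 205.0])]
pin_stand [(0.62, [313.0, 193.0, 96.0, 100.0])]
3.9583 [ 438.4 -189.3  270.2] [180.   -0.   90.1] [ -31.8   -9.3  106.5    0.    82.8 -121.9]
```

View pics/w1.png

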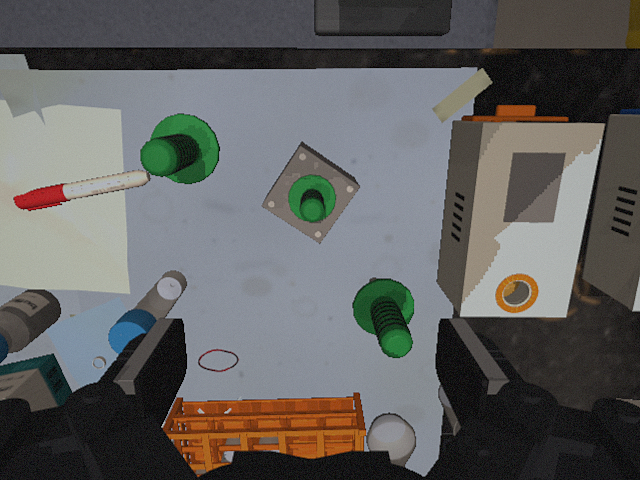

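The pin in the stand has its handle top near (313,208) and its flange near (312,198). The stand's top is a diamond centred near (311,194). Both look-alikes stand clear of the grasp.

```bash
python3 - <<'E'
from h import *
np.set_printoptions(precision=1,suppress=True)
o=get_obs()
a=at("wrist",(313,208),114,o);b=at("wrist",(312,197.5),65,o);c=at("wrist",(311,194.5),60,o)
print(a,b,c)
p=(a+b)[:2]/2
if np.linalg.norm(a[:2]-b[:2])>8: raise SystemExit
grip(55,40)
goto([*p,150],[180,0,90]); 
o=get_obs();im=get_image("wrist"); cv2.imwrite("pics/w2.png",im[:,:,::-1]); print(o["t"],o["tcp_pos"],o["wrist_force"])
print([(round(d["score"],2),np.round(d["extent"]).tolist()) for d in spot_in("release_pin","wrist")])
E
```

```text
[ 439.3 -186.5  114. ] [ 440.6 -187.2   65. ] [ 438.8 -188.1   60. ]
5.0667 [ 440.3 -187.1  150.5] [ 0.3 -0.4  1.4]
[(0.91, [386.0, 384.0, 41.0, 104.0]), (0.89, [308.0, 235.0, 69.0, 76.0]), (0.72, [106.0, 163.0, 147.0, 104.0])]
```

View pics/w2.png

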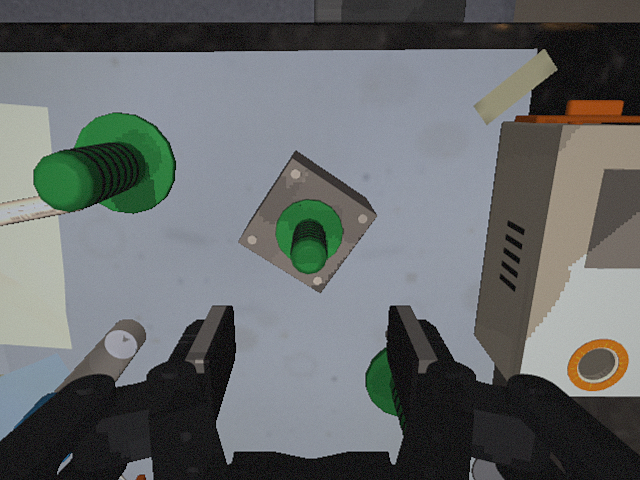

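Closer view: handle top is near (309,255) and flange near (309,232). The fingers straddle the pin, with nothing in the way below them. Grasp and lift next.

```bash
python3 - <<'E'
from h import *
np.set_printoptions(precision=1,suppress=True)
o=get_obs()
a=at("wrist",(309,257),113,o);b=at("wrist",(309,231.5),65,o)
c=np.mean([at("wrist",q,60,o) for q in((296,152),(375,213),(321,292),(239,241))],0)
print(a,b,c)
p=(a+b)[:2]/2
move_l([*p,74],speed=80); print(get_obs()["wrist_force"])
grip(10,50); o=get_obs(); print(o["t"],o["grip_width"],o["wrist_force"],o["tcp_pos"])
move_l([*p,180],speed=120)
o=get_obs(); print(o["t"],o["grip_width"],o["wrist_force"],o["tcp_pos"])
im=get_image("wrist"); cv2.imwrite("pics/w3.png",im[:,:,::-1])
E
```

```text
[ 444.2 -188.4  113. ] [ 443.6 -188.7   65. ] [ 441.5 -189.6   60. ]
[0.2 0.3 0.4]
6.775 9.80856634341157 [-2.3  0.  12.6] [ 446.5 -190.5   77.5]
7.8083 10.147553662178803 [ 0.3 -0.1  0.1] [ 443.2 -188.1  178.9]
```

View pics/w3.png

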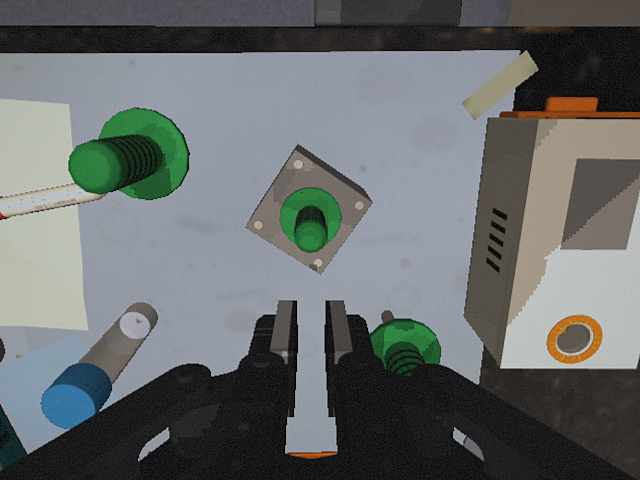

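The grasp missed: the fingers shut to 10 mm and pushed up about 12 N. In the picture the pin is still seated, with its handle at (311,235). The gap between the fingertips is 29 px for 10 mm, and their near edge is at row 300. Both put the real fingertips only about 137 mm in front of the camera, so roughly 40 mm behind the stated TCP. The stand's apparent size confirms the camera height, and a contact at the handle top (z 115) fits too. I'll check by going down in guarded steps.

```bash
python3 - <<'E'
from h import *
np.set_printoptions(precision=1,suppress=True)
grip(55,50); p=[443,-188.5]
move_l([*p,74],speed=120)
ok=True
for z in (66,58,50,43,37):
    move_l([*p,z],speed=60); o=get_obs(); f=o["wrist_force"]; print(z,o["tcp_pos"],f)
    if np.linalg.norm(f)>5: ok=False;break
print(ok,o["t"])
cv2.imwrite("pics/w4.png",get_image("wrist")[:,:,::-1])
E
```

```text
66 [ 442.8 -188.4   65.8] [ 0.1  0.6 -0.8]
58 [ 442.4 -188.2   57.3] [-0.4  0.6  0.2]
50 [ 442.4 -188.2   49.3] [ 0.2  0.2 -1. ]
43 [ 442.5 -188.2   42.4] [-0.6  0.5 -0.1]
37 [ 442.5 -188.2   36.5] [ 0.5 -0.1  0.2]
True 10.7583
```

View pics/w4.png

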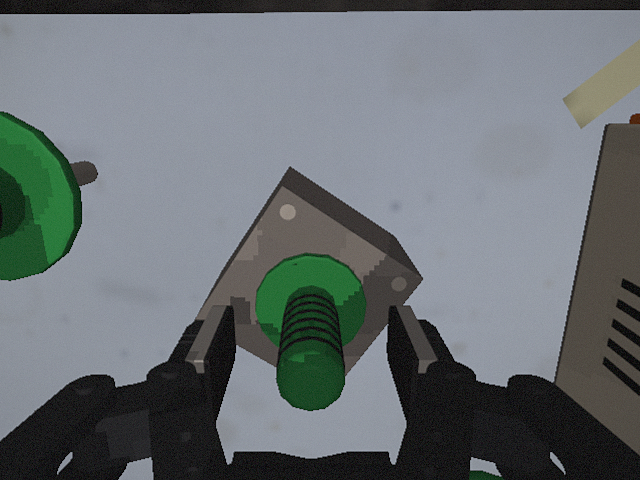

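There was no contact down to z 37, so the fingertip offset of about 40 mm is confirmed. The handle, at (312,360), lies between the pads at rows 305–370, above the flange. Closing and lifting next.

```bash
python3 - <<'E'
from h import *
np.set_printoptions(precision=1,suppress=True)
grip(10,60); o=get_obs(); print(o["t"],o["grip_width"],o["wrist_force"],o["tcp_pos"])
if o["grip_width"]<16: raise SystemExit
p=o["tcp_pos"]; move_l([p[0],p[1],p[2]+110],speed=150)
o=get_obs(); print(o["t"],o["grip_width"],o["wrist_force"],o["tcp_pos"])
cv2.imwrite("pics/w5.png",get_image("wrist")[:,:,::-1])
E
```

```text
11.225 18.619158354396262 [-0.4  0.3  2.9] [ 443.4 -188.7   37.4]
12.1083 18.57240872085913 [-0.2  0.2 -1.2] [ 442.4 -188.1  146.2]
```

View pics/w5.png

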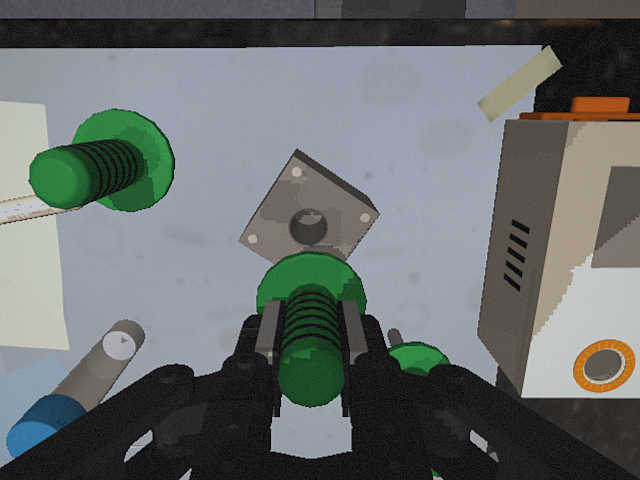

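The pin is held upright with its flange at (312,307). The stand hole is empty at (308,227), and the orange ring is at (604,365). On to the blue reader, approached from above.

```bash
python3 - <<'E'
from h import *
np.set_printoptions(precision=1,suppress=True)
o=get_obs(); t=o["tcp_pos"]
print("flange rel",at("wrist",(312,307),t[2]+27.6,o)-t,"top rel",at("wrist",(311,374),t[2]+77.6,o)-t,"stand hole",at("wrist",(308,227),60,o))
move_l([t[0],t[1],165],speed=150)
move_l([513,163,165],speed=200)
o=get_obs(); print(o["t"],o["grip_width"],o["wrist_force"],o["tcp_pos"],o["ee_rot"])
cv2.imwrite("pics/w6.png",get_image("wrist")[:,:,::-1])
E
```

```text
flange rel [-0.9  1.4 27.6] top rel [-4.5  0.9 77.6] stand hole [ 439.4 -188.7   60. ]
14.3667 18.536101672880243 [-0.7  0.2 -0.4] [512.9 162.3 164.9] [-180.     0.    89.9]
```

View pics/w6.png

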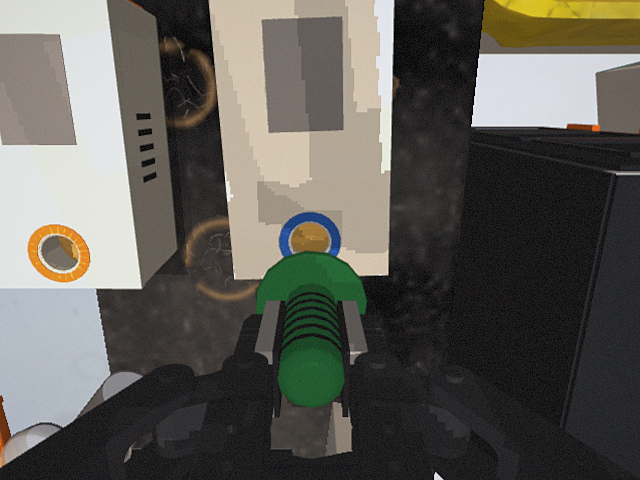

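The blue ring centre is at (310,239), just ahead of the pin's flange. The black box, beyond column 470, is clear of the gripper. Align and press in guarded steps.

```bash
python3 - <<'E'
from h import *
np.set_printoptions(precision=1,suppress=True)
o=get_obs(); h=at("wrist",(310,239.5),85,o); print("hole",h)
x,y=h[0]+1.5,h[1]-1
move_l([x,y,125],speed=120)
for z in (105,90,82,76,71,67,64):
    move_l([x,y,z],speed=60); o=get_obs(); f=o["wrist_force"]; print(z,o["tcp_pos"],f,o["grip_width"])
    if np.linalg.norm(f)>9: break
wait(0.4); o=get_obs(); print(o["t"],o["tcp_pos"],o["wrist_force"])
s=get_image("scene"); w=get_image("wrist")
cv2.imwrite("pics/c7.png",np.hstack([cv2.resize(s[130:310,170:370],(400,360)),cv2.resize(w,(400,360))])[:,:,::-1])
E
```

```text
hole [517.  162.7  85. ]
105 [518.1 161.6 104.5] [0.4 0.3 0.1] 18.715694151396615
90 [517.9 161.5  89.2] [-0.1  0.1 -0.3] 18.777037919285135
82 [518.  161.6  81.4] [-0.4 -0.1 -0.8] 18.74837352077411
76 [519.  161.7  76.2] [ 0.7  0.9 -0.3] 18.478686503443
71 [518.9 161.7  71.2] [-0.  -0.2  1.9] 18.424421568755886
67 [518.9 161.7  66.9] [ 0.9 -0.1  3. ] 18.628337081693626
64 [518.8 161.7  64. ] [ 1.2 -0.1  2.4] 19.218623199395072
17.4667 [518.8 161.7  64.2] [1.5 0.3 2. ]
```

View pics/c7.png

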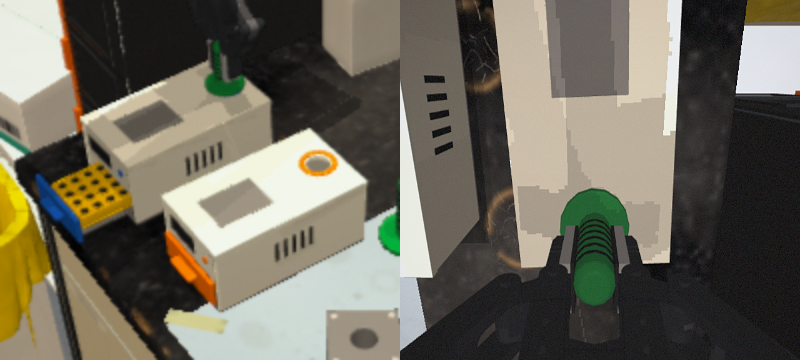

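The blue tray is fully out (left half, 40–130 / 165–240), and the orange tray is shut. The pin's flange is about at the housing top. Now lift and return to the stand.

```bash
python3 - <<'E'
from h import *
np.set_printoptions(precision=1,suppress=True)
o=get_obs(); p=o["tcp_pos"]
move_l([p[0],p[1],165],speed=130)
move_l([441.5,-189.3,150],speed=220)
o=get_obs(); print(o["t"],o["grip_width"],o["wrist_force"],o["tcp_pos"])
w=get_image("wrist"); cv2.imwrite("pics/w8.png",w[:,:,::-1])
E
```

```text
20.275 18.596710651608802 [ 0.7 -0.6 -0.9] [ 441.6 -188.5  149.9]
```

View pics/w8.png

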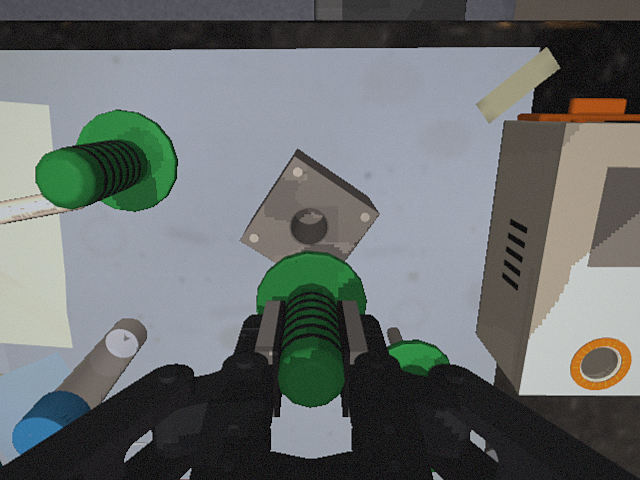

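The pin sits unchanged in the grip, with its flange at (312,307) as before. The stand hole is at (309,226). Lower it in guarded steps and release.

```bash
python3 - <<'E'
from h import *
np.set_printoptions(precision=1,suppress=True)
o=get_obs(); h=at("wrist",(309,226),60,o); print("hole",h)
x,y=(h[0]+1+442.5)/2,(h[1]-1-188.5)/2
for z in (95,80,60,48,41,38.5,37.5,36.5):
    move_l([x,y,z],speed=90); o=get_obs(); f=o["wrist_force"]; print(z,o["tcp_pos"],f)
    if np.linalg.norm(f)>6: break
if o["tcp_pos"][2]>42: raise SystemExit("high")
grip(50); o=get_obs(); print(o["grip_width"],o["wrist_force"])
p=o["tcp_pos"]; move_l([p[0],p[1],180],speed=130); wait(.3)
o=get_obs(); print(o["t"],o["wrist_force"])
s=get_image("scene"); w=get_image("wrist")
cv2.imwrite("pics/c9.png",np.hstack([cv2.resize(s[130:380,170:420],(400,400)),cv2.resize(w,(400,300),interpolation=cv2.INTER_AREA)[:300].repeat(1,0) if 0 else cv2.resize(w[60:400,150:490],(400,400))])[:,:,::-1])
E
```

```text
hole [ 439.5 -188.7   60. ]
95 [ 441.9 -189.2   95.3] [ 0.3 -0.1 -0.6]
80 [ 441.2 -188.9   79.8] [ 0.2  0.3 -0.5]
60 [ 441.  -188.8   59.6] [ 0.1 -0.1 -0.5]
48 [ 441.  -188.8   47.7] [ 0.5  0.8 -1.4]
41 [ 441.1 -188.8   40.6] [-0.6 -0.1 -1.5]
38.5 [ 441.5 -189.    38.4] [ 0.1  0.5 -0.8]
37.5 [ 441.5 -189.1   37.5] [ 0.2  0.8 -0.8]
36.5 [ 441.7 -189.2   37.4] [-2.2  0.4  4.9]
49.85786529485949 [ 0.7 -0.3 -0.4]
25.0167 [ 0.2 -0.4  0.8]
```

View pics/c9.png

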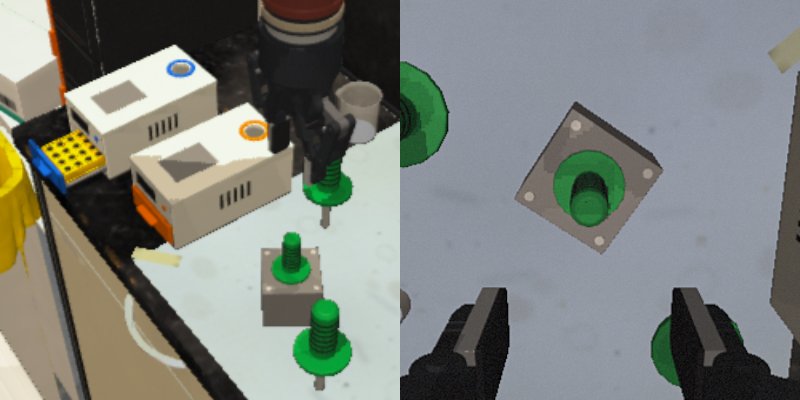

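The pin stands upright in its stand with the flange flat on top. The blue tray is out, the orange tray is shut, and the gripper is clear of everything.

```bash
python3 -c "
from station import *
sign_off()"
```

```text
the job is handed in; nothing more can be done
```

The blue reader's tray is sprung out, the green pin is back upright in its stand, and the orange tray stayed shut. I handed the job in at about 25 s of the 43 s allowed.

- **First grasp missed:** the real fingertips sit about 40 mm behind the stated TCP. The fingers shut above the handle and pushed on it with about 12 N, and the pin stayed seated. The wrist picture gave the same offset, so I went down again in guarded steps and gripped the handle at 18.6 mm opening.
- **Pressing the latch:** I pushed the pin through the blue-ringed hole to just above flange contact, with at most about 3 N on the wrist. The scene picture then showed the blue tray out.
- **Returning the pin:** I lowered it until the flange met the stand, at the same height as when I picked it up (about 5 N), then released it.
- **Final checks:** the last pictures showed the pin upright with its flange flat on the stand, the blue tray out and the orange tray shut. The gripper was clear, with wrist force near zero. Apart from the TCP offset, no check failed; position estimates from the different cameras agreed to within about 7 mm.

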